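# Trace the margin line round a wavy template

### The job

Slide the marking follower, foot down on the sheet and never lifted, against the wavy edge of the clamped plywood template; then run it along that edge from the right-hand end to the left-hand end (as the robot sees it) with the foot in light contact all the way round the hollow and the bulge, never pressing hard (20 N is too much). Go on past the template's left-hand end and leave the follower standing there on the sheet, clear of the template. Leave the jar, the can and the screwdriver alone.

Things in the scene. Friction and masses are not known exactly. Their poses are not given: they have to be found in the camera images.
- jig: steel clamping bar with two strap clamps, fixed along the far side of a wavy plywood template. Origin on the bench top at the middle of the template's nominal back edge; x points away from the robot, across the bar; y to the left, along the bar; z up. Bar and clamps lie at x above -30 mm and reach up to 48 mm. With its template, it is fixed to the bench.
- edge_mid (a point): nominal middle of the template's wavy front edge (facing the robot), at jig x = -60 mm, y = 0, on top. Nominal edge in the jig frame: x = -60 - 11 sin(360 deg * y / 110) mm, for y = -70 to 70: a hollow on the right (x -49 at y -27), a bulge towards the robot on the left (x -71 at y 27). Half-round edge; plywood 10 mm thick, z 3 to 13 mm. It does not give.
- edge_right (a point): nominal right-hand end of that edge, jig y = -70 mm. The template was pushed under its clamps by hand: the real edge lies up to 10 mm nearer or farther along the jig's x than the nominal one (all three edge points are nominal) and is turned up to 0.1 rad either way about the jig's origin; this is not reported and must be seen or felt.
- edge_left (a point): nominal left-hand end of that edge, jig y = 70 mm; the template's end face is some 3 mm past it
- sheet: aluminium sheet 250 x 400 x 3 mm, fixed flat on the bench under template and bar; origin under its centre, 65 mm to the robot's side (-x) of the jig's origin, axes as the jig's. Its top is at z = 3 mm.
- follower_grip (a point): marking follower: an upright tool with a round steel foot 24 mm across and 14 mm high, which stands flat on the sheet, a short neck and above it a square wooden handle, 22 x 22 mm, 22 to 78 mm above the underside. About 0.2 kg. It starts on the sheet off the template's right-hand end. This point: the handle's centre, 50 mm above the underside; z up, x and y square to its flat sides.
- follower_foot (a point): centre of the underside of the same follower's foot; the foot's 12 mm radius is the width of the margin it marks
- follower: the follower itself; origin at the centre of the foot's underside
- jar_mid (a point): glass jar with a steel cap, 64 mm across and 85 mm high, standing beside the sheet; point on its axis 42 mm up
- can_mid (a point): steel can with a paper label, 66 mm across and 150 mm high, standing beside the sheet; point on its axis 75 mm up
- driver_mid (a point): screwdriver lying beyond the jig; a point on it
There are look-alikes about, which are no part of the job. Several things look just like the follower: the one meant starts farthest to the robot's right.

How it is judged:
By the outcome, as a careful person would: the job done as asked, in the order asked, and still so for the second after the job is handed in, with the robot touching nothing.
It also fails if it takes over 72 s, if anything falls off the work surface, if the arm or the gripper's body presses on something with over 40 N, if the wrist force passes 120 N, or if a joint passes its speed limit or range.

### The arm

A 7-joint arm with a two-finger parallel gripper is mounted at the origin on the work surface. World frame = base frame: x ahead of the robot, y to its left, z up, the work surface at z = 0. Lengths are in m, angles in rad, forces in N, time in s.
With the tool pointing down it reaches from about 0.425 to 0.825 m from the base axis. Payload 3.6 kg.
Tool frame: the origin (TCP) lies between the finger pads; the fingertips stand 25 mm ahead of it and the grasp point (between the pads) lies 6 mm ahead of it; z points along the fingers, x is the direction in which the jaws open and shut, and the axes are right-handed (so a half turn about z gives the same grasp; the last joint's range is limited). The gripper opens to 93 mm and grips with 3 to 60 N. Pads are 15 mm wide; open, the fingers measure 128 mm over their backs; the gripper's body (75 mm by 188 mm) begins 65 mm behind the grasp point.
Start: joints at [1.196, 0.615, -0.013, 1.423, 0.008, 1.103, -0.04], TCP at [0.222, -0.611, 0.244] pointing down, gripper open.
Joint ranges: [-3.12, 3.12], [-0.3, 2.06], [-1.34, 1.32], [0.26, 2.42], [-1.36, 4.5], [0.01, 1.98], [-2.84, 2.84]. Speed limits (rad/s): [2.79, 2.79, 3.14, 3.14, 3.14, 3.14, 3.14].

### API

Orientations are given as a unit quaternion [w, x, y, z].
In Python, from bench import ctrl gives the robot as it stands. The module is installed in compiled form; this text tells all that it offers.
- The arm moves only by the tool drive_tool, never from a script. Its argument "increments" is text: rows parted by semicolons, each of 7 numbers parted by spaces: the opening, from 0 (shut) to 1 (fully open), then the shift along the world's x, y, z normalised to -1 to 1, where 1 is 0.25 m, then the turn, a rotation vector about the world's x, y, z normalised to -1 to 1, where 1 is 360 degrees. A call has 1 to 12 rows; each row is the pose to reach, as a shift and turn from the pose commanded when the call began, turning the shorter way round; what a row does not reach only later rows make up. A row lasts 1/12 s, in which the tool goes at most 41.7 mm and 7.16 degrees, less where a joint would pass 70% of its speed; a pose out of reach is approached as far as the arm can. A call with a number of a shift or a turn outside -1 to 1 is refused whole. A call with a gripper value outside its range is refused whole. The fingers move at their own pace and stop on an object; "newtons" is the grip in N (left out, the last holds). Time passes only in rows, so rows that repeat a pose let the fingers close. It gives the time, the measured TCP pose, the force and the opening at its end, in the units of the state.
- ctrl.sense(): the state, without advancing time (a new reading comes with each control period).
- ctrl.camera(name): name is "scene" or "side" or "wrist"; returns the picture (384x512x3 uint8, red, green, blue); there is no depth.
- ctrl.camera_params(name): a dict with "fx", "fy", "cx", "cy" (pixels), "T" (4x4, takes a point from camera to world coordinates); the wrist camera has in their place "T_tool_cam" (4x4, takes a point from camera to tool coordinates, whose origin is the TCP and whose axes are the tool frame's). Camera axes: x right, y down, z forward; pixel columns grow to the right and rows downward; lengths in m; the calibration is good to about 2 mm. The wrist camera is an equidistant fisheye: a pixel r from the principal point sees the ray r / f radians off the axis. A picture is of the moment at which its call begins: read the wrist's pose just before it. camera_params takes no time and is no camera call.
- ctrl.hand_in(): hands the job in, once; it reports no verdict.
The state is a dict: "t": time; "joint_positions": joint angles; "joint_velocities": joint speeds; "tau": joint torques, N m; "tcp_pos": TCP position; "orientation": TCP orientation; "force": force on the tool from outside, world axes, zero at the start; "moment": the same for the moment, N m; "finger_gap": opening from 0.0 (shut) to 1.0 (fully open).
Only numpy, scipy, OpenCV 4.12 (cv2) and the standard library are available. Lean on these libraries where they do the work, as an engineer would, in place of code of your own. Each camera call takes 0.05 s, during which the arm holds its last target. There are 200 camera calls.

## Working session

There is one attempt and no reset: what is moved stays moved. The work goes in short steps, Python scripts to look and compute and a tool call to move; the robot and the scene stay as the last step left them, time stands still between calls to the robot, and variables do not carry over. Pictures are saved under pics/ and viewed, about 8 in all and at most 12, crops included, and the job is handed in when it is done.

Besides the shell and the picture viewer there is one more tool, called after ">>>" by a JSON object that holds its "op" and its "data". drive_tool: Moves the arm, as the interface text tells. Scaled input: -1 to 1 covers 0.25 m each way for a shift and 360 degrees each way for a turn. Its arguments: {"type":"object","properties":{"increments":{"type":"string"},"newtons":{"type":"number"}},"required":["increments"]}

```bash
mkdir -p pics
python3 - <<'E'
from bench import ctrl
import cv2,numpy as np
np.set_printoptions(precision=4,suppress=True)
s=ctrl.sense();print(s)
for n in ("scene","side","wrist"):
    im=ctrl.camera(n);cv2.imwrite(f"pics/{n}0.png",im[...,::-1]);print(n,ctrl.camera_params(n))
a=cv2.imread("pics/scene0.png");b=cv2.imread("pics/side0.png")
E
```

```text
{'t': 0.0, 'joint_positions': array([ 1.1965,  0.6159, -0.0126,  1.4249,  0.0081,  1.1034, -0.0404]), 'joint_velocities': array([-0.0015, -0.0008,  0.0024, -0.0024,  0.0001,  0.0006, -0.0014]), 'tau': array([  0.0003, -45.8937,   0.209 , -16.5745,  -0.0611,   0.0204,
         0.0002]), 'tcp_pos': array([ 0.2213, -0.6104,  0.2425]), 'orientation': array([-0.0007,  0.8188, -0.5741, -0.0011]), 'force': array([-0.6537, -0.4284,  0.5611]), 'moment': array([-0.0101, -0.0407,  0.0077]), 'finger_gap': 1.0024918848822684}
scene {'fx': 391.59339121240026, 'fy': 391.59339121240026, 'cx': 255.41401316326906, 'cy': 196.8509400178283, 'T': array([[ 0.2059,  0.6001, -0.773 ,  1.416 ],
       [ 0.9784, -0.1419,  0.1504, -0.1635],
       [-0.0195, -0.7873, -0.6163,  0.7793],
       [ 0.    ,  0.    ,  0.    ,  1.    ]])}
side {'fx': 398.28289814639976, 'fy': 398.28289814639976, 'cx': 253.60818068981771, 'cy': 190.31543958827683, 'T': array([[-0.8132, -0.2875,  0.506 ,  0.051 ],
       [-0.5819,  0.4223, -0.6951,  0.7298],
       [-0.0139, -0.8596, -0.5107,  0.6009],
       [ 0.    ,  0.    ,  0.    ,  1.    ]])}
wrist {'fx': 297.3186396354542, 'fy': 297.3186396354542, 'cx': 257.70699476646763, 'cy': 191.13130576594136, 'T_tool_cam': array([[ 1.    ,  0.0015,  0.0002,  0.0005],
       [-0.0015,  0.9675,  0.2529, -0.0696],
       [ 0.0002, -0.2529,  0.9675, -0.1404],
       [ 0.    ,  0.    ,  0.    ,  1.    ]])}
```

View pics/scene0.png

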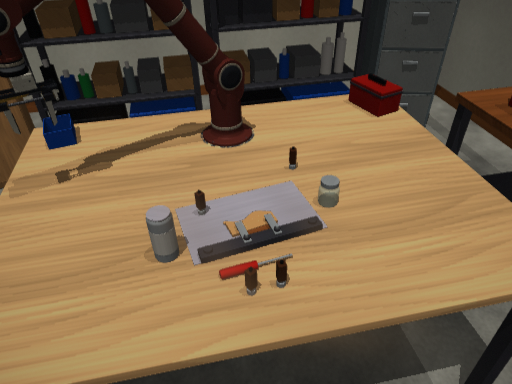

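View pics/side0.png

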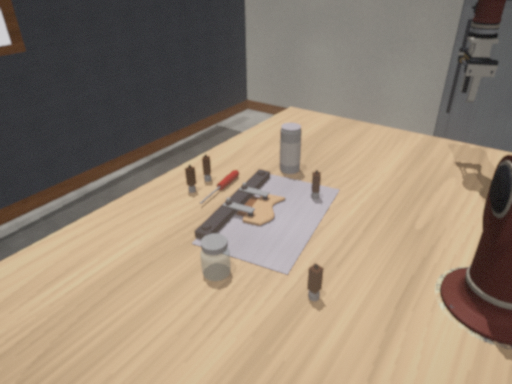

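Candidates for the follower: scene px (201,203), which stands on the sheet; (293,158); (251,281); (281,273). The left-most in this view, at (201,203), is farthest to the robot's right. I'll check it in a close crop.

Run:
```python
import cv2,numpy as np
a=cv2.imread("pics/scene0.png")[170:270,140:340];b=cv2.imread("pics/side0.png")[150:290,170:350]
cv2.imwrite("pics/c1.png",cv2.resize(a,None,fx=4,fy=4,interpolation=2))
cv2.imwrite("pics/c2.png",cv2.resize(b,None,fx=4,fy=4,interpolation=2))
```

```text
(no output)
```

View pics/c1.png

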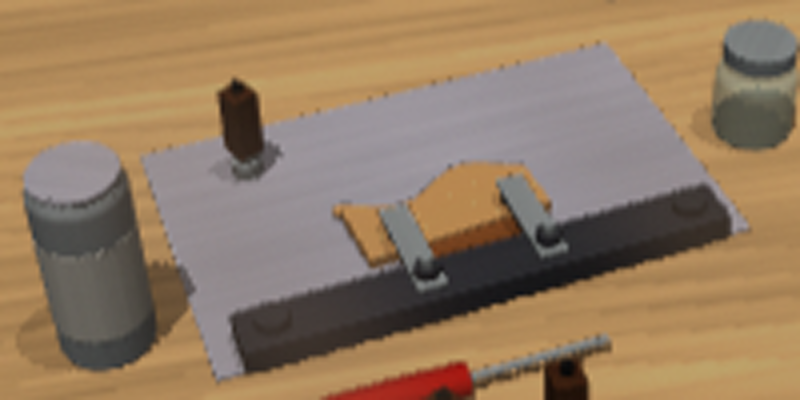

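View pics/c2.png

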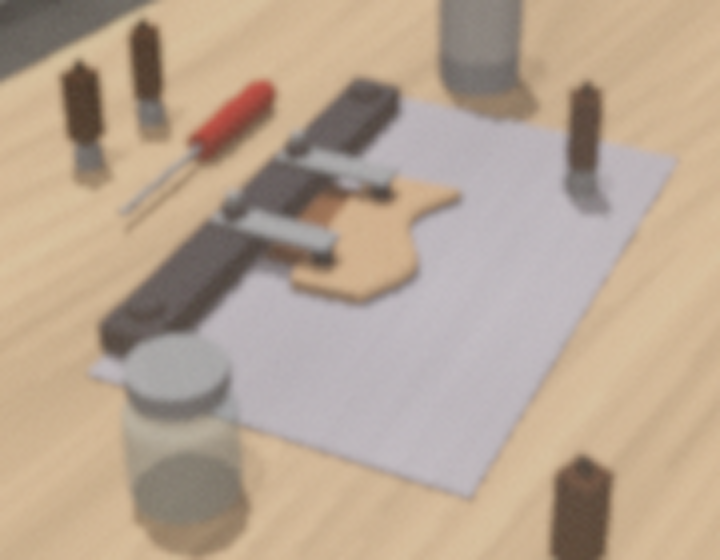

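```bash
cat > h.py <<'E'
import numpy as np,cv2
from bench import ctrl
from scipy.spatial.transform import Rotation as R
np.set_printoptions(precision=4,suppress=True)
def ray(n,uv,z):
    p=ctrl.camera_params(n);d=np.array([(uv[0]-p['cx'])/p['fx'],(uv[1]-p['cy'])/p['fy'],1]);T=p['T']
    d=T[:3,:3]@d;o=T[:3,3];return o+d*(z-o[2])/d[2]
def c1(x,y,z):return ray("scene",(140+(x+.5)/4-.5,170+(y+.5)/4-.5),z)
def c2(x,y,z):return ray("side",(170+(x+.5)/4-.5,150+(y+.5)/4-.5),z)
E
python3 - <<'E'
from h import *
from scipy.optimize import least_squares
z=.003
P=[(c1(142,155,z),-125,-200),(c1(603,43,z),-125,200),(c1(748,230,z),125,200),(c1(217,380,z),125,-200),(c2(677,158,z),-125,-200),(c2(470,495,z),-125,200),(c2(92,374,z),125,200)]
w=np.array([p[0][:2] for p in P]);l=np.array([p[1:] for p in P])/1000
def f(q):
    c,s=np.cos(q[2]),np.sin(q[2]);return w-(l@np.array([[c,s],[-s,c]])+q[:2])
r=least_squares(lambda q:f(q).ravel(),[.6,-.1,0]);q=r.x;print("sheet",q);print(f(q)*1000)
c,s=np.cos(q[2]),np.sin(q[2]);Rm=np.array([[c,-s],[s,c]]);J=q[:2]+Rm@[.065,0];print("jig",J)
tj=lambda p:(Rm.T@(p[:2]-J))*1000
print("foot",c1(247,170,z),c2(582,188,z),"top",c1(238,90,.081),c2(587,90,.081))
for p in [(335,207),(347,211),(383,209),(410,200),(435,176),(475,162),(520,166),(550,188)]:print("t1",tj(c1(*p,.013)))
for p in [(461,192),(412,220),(414,245),(416,270),(360,299),(292,283)]:print("t2",tj(c2(*p,.013)))
print("foot in jig",tj(c1(247,170,z)),"jar",c1(752,140,0),"can",c1(110,360,0))
E
```

```text
sheet [ 0.5335 -0.0155  0.1571]
[[ 0.3051  2.6714]
 [ 2.1493 -2.5248]
 [ 4.3048 -3.1944]
 [ 1.0819  1.0664]
 [-1.0257  2.1193]
 [-1.0693 -0.1464]
 [-5.7462  0.0085]]
jig [ 0.5977 -0.0053]
foot [ 0.4786 -0.1516  0.003 ] [ 0.4779 -0.154   0.003 ] top [ 0.4797 -0.1502  0.081 ] [ 0.4802 -0.1549  0.081 ]
t1 [-62.9548 -78.3545]
t1 [-55.3945 -71.4778]
t1 [-47.5051 -46.2399]
t1 [-49.4454 -24.5209]
t1 [-68.1097   1.9917]
t1 [-71.9975  35.8161]
t1 [-54.7126  65.68  ]
t1 [-22.8316  76.6222]
t2 [-71.8793 -71.3008]
t2 [-55.775  -23.6716]
t2 [-69.5521   3.704 ]
t2 [-82.6754  29.7806]
t2 [-63.9279  74.3429]
t2 [-16.8935  77.2953]
foot in jig [-140.5614 -125.86  ] jar [0.5293 0.2387 0.    ] can [ 0.6524 -0.2616  0.    ]
```

The crop confirms it: foot, neck and square brown handle on the sheet, at scene crop (247,170), about world (0.478,-0.152). Moving above it.

>>> {"op": "drive_tool", "data": {"increments": "1 0.25 0.46 0 0 0 0;1 0.5 0.92 0 0 0 -0.02;1 0.5 0.92 0 0 0 -0.03;1 0.5 0.92 0 0 0 -0.03;1 0.5 0.92 0 0 0 -0.03;1 0.5 0.92 0 0 0 -0.03;1 0.5 0.92 0 0 0 -0.03;1 0.5 0.92 0 0 0 -0.03", "newtons": 20}}

```text
t: 0.82
tcp_pos: [0.3494, -0.3767, 0.2437]
orientation: [-0.001, 0.764, -0.645, -0.0]
force: [0.5, -0.6, -0.7]
finger_gap: 1.001
```

>>> {"op": "drive_tool", "data": {"increments": "1 0.3 0.6 0 0 0 0;1 0.45 0.9 -0.1 0 0 0;1 0.45 0.9 -0.1 0 0 0;1 0.45 0.9 -0.1 0 0 0;1 0.45 0.9 -0.1 0 0 0;1 0.45 0.9 -0.1 0 0 0;1 0.45 0.9 -0.1 0 0 0;1 0.45 0.9 -0.1 0 0 0;1 0.45 0.9 -0.1 0 0 0"}}

```text
t: 1.57
tcp_pos: [0.4586, -0.1584, 0.2185]
orientation: [0.001, 0.76, -0.65, 0.0]
force: [0.1, 0.5, 0.5]
finger_gap: 1.0
```

```bash
cat >> h.py <<'E'
def wray(uv,z,s):
    p=ctrl.camera_params("wrist");d=np.array([uv[0]-p['cx'],uv[1]-p['cy']]);r=np.hypot(*d);t=r/p['fx']
    v=np.array([*(d/r*np.sin(t)),np.cos(t)]);T=p['T_tool_cam']
    q=s['orientation'];Rt=R.from_quat([q[1],q[2],q[3],q[0]]).as_matrix()
    o=s['tcp_pos']+Rt@T[:3,3];v=Rt@T[:3,:3]@v;return o+v*(z-o[2])/v[2]
E
python3 - <<'E'
from h import *
import json
s=ctrl.sense();im=ctrl.camera("wrist");cv2.imwrite("pics/w1.png",cv2.resize(im[...,::-1],(800,600),interpolation=2))
json.dump({k:np.array(s[k]).tolist() for k in s},open("w1.json","w"));print(s['t'],s['tcp_pos'],s['orientation'],s['force'])
E
```

```text
1.5667 [ 0.4586 -0.1584  0.2185] [ 0.0009  0.7603 -0.6495  0.0003] [0.1168 0.5217 0.4543]
```

View pics/w1.png

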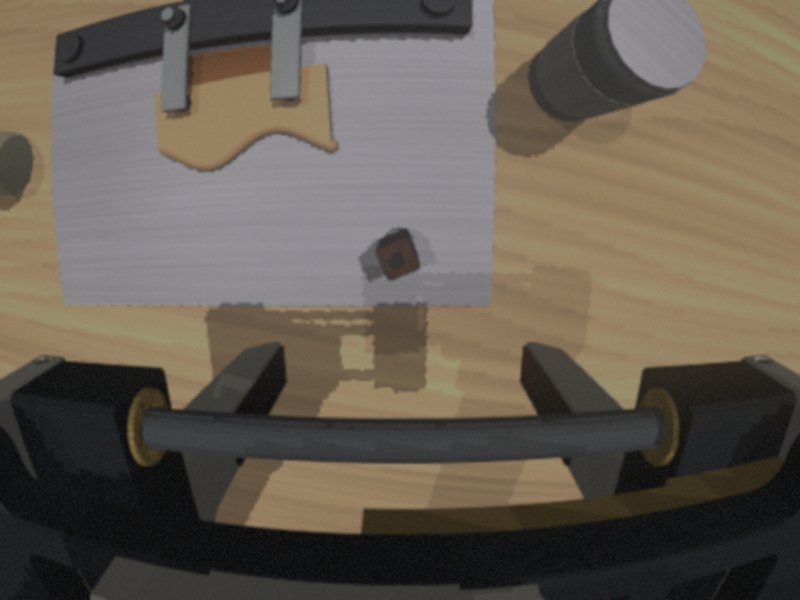

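The wrist view shows the follower's top at about (400,255), the template's front edge running from (336,148) through the hollow at (280,133) and the bulge at (207,168) to (160,150), and the sheet and bar. I'll enlarge it for the yaw and the edge points.

Run:
```python
import cv2,numpy as np
from h import *
im=ctrl.camera("wrist")[...,::-1]
a=cv2.resize(im[55:119,96:222],None,fx=6,fy=6,interpolation=2) # template 756x384
b=cv2.resize(im[142:182,225:275],None,fx=5,fy=5,interpolation=2) # 250x200
m=np.zeros((590,756,3),np.uint8);m[:384]=a;m[388:588,:250]=b
cv2.imwrite("pics/m1.png",m)
```

```text
(no output)
```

View pics/m1.png

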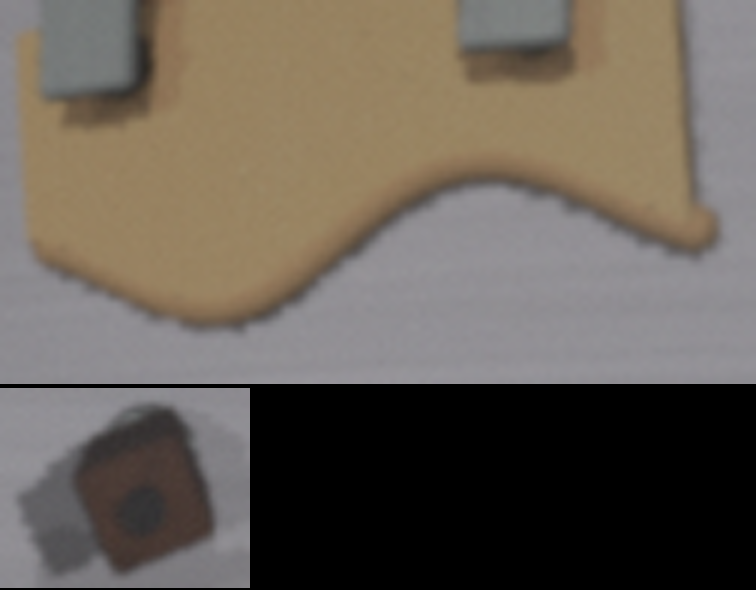

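```bash
cat >> h.py <<'E'
Q=np.array([.5335,-.0155,.1571])
E
python3 - <<'E'
from h import *
import json
from scipy.optimize import least_squares
s={k:np.array(v) for k,v in json.load(open("w1.json")).items()}
# image shown at full-res coords
tp=lambda x,y,z:wray((96+(x+.5)/6-.5,55+(y+.5)/6-.5),z,s)
hp=lambda x,y:wray((225+(x+.5)/5-.5,142+(y-388+.5)/5-.5),.081,s)
c=[hp(*p) for p in[(78,480),(122,572),(213,530),(165,438)]]
print("handle centre",hp(144,509),np.mean(c,0))
for i in range(4):
    d=c[(i+1)%4]-c[i];print("side",np.hypot(*d[:2])*1e3,np.degrees(np.arctan2(d[1],d[0])))
# sheet corners in full-res from 800 view
k=lambda x,y:wray(((x+.5)/1.5625-.5,(y+.5)/1.5625-.5),.003,s)
w=np.array([k(492,305),k(64,304)]);d=w[1]-w[0];print("sheet near corners",w,np.hypot(*d[:2]),np.degrees(np.arctan2(-d[0],d[1])))
E_=[(37,252),(90,275),(130,300),(170,318),(215,327),(265,312),(320,277),(365,240),(420,197),(470,178),(500,178),(560,195),(620,225),(695,250)]
p=np.array([tp(x,y,.008)[:2] for x,y in E_])
yaw=Q[2]
from scipy.spatial import cKDTree
ys=np.linspace(-73,73,1500)
def curve(q):
    X=np.c_[-60-11*np.sin(2*np.pi*ys/110),ys]/1e3
    c_,s_=np.cos(q[2]),np.sin(q[2]);return X@np.array([[c_,s_],[-s_,c_]])+q[:2]
f=lambda q:cKDTree(curve(q)).query(p)[0]*1e3
r=least_squares(f,[.6,-.005,.157],diff_step=1e-4,x_scale=[.01,.01,.1],method='trf')
print("template frame",r.x,f(r.x));print(p)
E
```

```text
handle centre [ 0.4796 -0.1517  0.081 ] [ 0.4803 -0.1517  0.081 ]
side 19.617944951950502 -146.18514745723937
side 19.171335207027994 -55.70740308620132
side 19.831936987422353 36.45371655842561
side 18.261003411617377 124.92191315794913
sheet near corners [[ 0.4418 -0.2346  0.003 ]
 [ 0.3786  0.1617  0.003 ]] 0.40131665002580774 9.058945023642295
template frame [ 0.5926 -0.0069  0.2191] [1.3357 0.4412 0.4665 0.6616 0.9275 0.1915 0.3131 0.4065 0.2818 0.5041
 0.2152 0.181  0.4755 0.7165]
[[ 0.5287  0.0535]
 [ 0.5246  0.0394]
 [ 0.52    0.0289]
 [ 0.5169  0.0188]
 [ 0.5159  0.008 ]
 [ 0.5199 -0.003 ]
 [ 0.5282 -0.0143]
 [ 0.5366 -0.0231]
 [ 0.5463 -0.0336]
 [ 0.5511 -0.0435]
 [ 0.5517 -0.0497]
 [ 0.5495 -0.0625]
 [ 0.5449 -0.0755]
 [ 0.5417 -0.0911]]
```

>>> {"op": "drive_tool", "data": {"increments": "1 0.08 0.018 0 0 0 0.02;1 0.08 0.018 0 0 0 0.04;1 0.08 0.018 -0.1 0 0 0.06;1 0.08 0.018 -0.25 0 0 0.071;1 0.08 0.018 -0.4 0 0 0.071;1 0.08 0.018 -0.4 0 0 0.071;1 0.08 0.018 -0.4 0 0 0.071;1 0.08 0.018 -0.4 0 0 0.071;1 0.08 0.018 -0.4 0 0 0.071"}}

```text
t: 2.42
tcp_pos: [0.4805, -0.1527, 0.121]
orientation: [-0.0, 0.885, -0.465, 0.002]
force: [-0.2, -0.6, 0.2]
finger_gap: 1.0
```

Run:
```python
from h import *
s=ctrl.sense();im=ctrl.camera("wrist");cv2.imwrite("pics/w2.png",im[...,::-1])
print(s['t'],s['tcp_pos'],s['orientation'],s['force'])
```

```text
2.4167 [ 0.4805 -0.1527  0.121 ] [-0.0003  0.8854 -0.4648  0.0024] [-0.2228 -0.6472  0.2439]
```

View pics/w2.png

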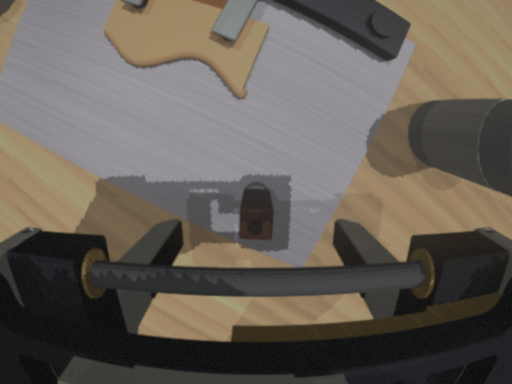

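The handle is square to the jaws and centred (top at (257,225)). Descending and gripping.

>>> {"op": "drive_tool", "data": {"increments": "1 -0.002 0.003 -0.1 0 0 0;1 -0.002 0.003 -0.2 0 0 0;1 -0.002 0.003 -0.24 0 0 0;1 -0.002 0.003 -0.24 0 0 0;0.4 -0.002 0.003 -0.24 0 0 0;0.3 -0.002 0.003 -0.24 0 0 0;0.2 -0.002 0.003 -0.24 0 0 0;0.1 -0.002 0.003 -0.24 0 0 0;0.1 -0.002 0.003 -0.24 0 0 0;0.1 -0.002 0.003 -0.24 0 0 0;0.1 -0.002 0.003 -0.24 0 0 0;0.1 -0.002 0.003 -0.24 0 0 0", "newtons": 25}}

```text
t: 3.47
tcp_pos: [0.4786, -0.1508, 0.0587]
orientation: [-0.0, 0.886, -0.464, 0.0]
force: [1.0, -0.2, -0.7]
finger_gap: 0.476
```

>>> {"op": "drive_tool", "data": {"increments": "0.1 0 0 0 0 0 0;0.1 0 0 0 0 0 0;0.1 0 0 0 0 0 0;0.1 0 0 0 0 0 0"}}

```text
t: 3.8
tcp_pos: [0.4789, -0.151, 0.0587]
orientation: [-0.0, 0.886, -0.464, 0.0]
force: [0.7, -1.8, -0.6]
finger_gap: 0.236
```

>>> {"op": "drive_tool", "data": {"increments": "0.1 0 0 -0.002 0 0 0;0.1 0 0 -0.004 0 0 0;0.1 0 0 -0.004 0 0 0;0.1 0 0 -0.004 0 0 0;0.1 0 0 -0.004 0 0 0"}}

```text
t: 4.22
tcp_pos: [0.4789, -0.151, 0.0586]
orientation: [0.0, 0.886, -0.464, 0.001]
force: [-1.7, 0.9, 8.5]
finger_gap: 0.235
```

Run:
```python
from h import *
s=ctrl.sense();print(s['t'],s['tcp_pos'],s['force'],s['moment'],s['joint_positions'])
# path of follower centre in world, offset curve
q=np.array([.5926,-.0069,.2191]);c,sn=np.cos(q[2]),np.sin(q[2]);Rm=np.array([[c,-sn],[sn,c]])
ys=np.linspace(-70,70,2000);X=np.c_[-60-11*np.sin(2*np.pi*ys/110),ys]
t=np.gradient(X,axis=0);t/=np.hypot(*t.T)[:,None];n=np.c_[-t[:,1],t[:,0]]
C=(X+12*n);W=C/1e3@Rm.T+q[:2];N=n@Rm.T;ar=np.r_[0,np.cumsum(np.hypot(*np.diff(C,axis=0).T))]
for a in np.arange(0,ar[-1],6):
    i=np.searchsorted(ar,a);print(round(a),ys[i].round(1),W[i],N[i].round(2))
print(W[-1],ar[-1],np.min(C[:,0]),np.all(np.diff(C[:,1])>0))
```

```text
4.2167 [ 0.4789 -0.151   0.0586] [-1.7196  0.867   8.5455] [-0.0311  0.2303  0.0368] [ 0.3336  0.669  -0.1076  2.0251  0.1532  0.4538 -0.8544]
0 -70.0 [ 0.5293 -0.088 ] [-0.99  0.17]
6 -65.4 [ 0.5306 -0.0821] [-0.97  0.26]
12 -60.8 [ 0.5323 -0.0764] [-0.95  0.31]
18 -56.0 [ 0.5343 -0.0707] [-0.94  0.33]
24 -50.7 [ 0.5363 -0.065 ] [-0.95  0.32]
30 -44.9 [ 0.5381 -0.0593] [-0.96  0.26]
36 -37.8 [ 0.5393 -0.0534] [-0.99  0.12]
42 -28.4 [ 0.5391 -0.0475] [-0.98 -0.19]
48 -18.6 [ 0.537  -0.0419] [-0.87 -0.49]
54 -11.1 [ 0.5335 -0.037 ] [-0.77 -0.63]
60 -5.1 [ 0.5296 -0.0325] [-0.72 -0.69]
66 0.2 [ 0.5254 -0.0282] [-0.71 -0.7 ]
72 5.1 [ 0.5212 -0.0239] [-0.72 -0.69]
78 9.8 [ 0.5171 -0.0195] [-0.76 -0.65]
84 14.3 [ 0.5134 -0.0148] [-0.81 -0.59]
90 18.7 [ 0.5101 -0.0097] [-0.87 -0.49]
96 22.9 [ 0.5075 -0.0043] [-0.93 -0.37]
102 27.1 [0.5057 0.0014] [-0.97 -0.23]
108 31.3 [0.5048 0.0073] [-1.   -0.08]
114 35.5 [0.5047 0.0132] [-1.    0.05]
120 40.0 [0.5054 0.0193] [-0.99  0.17]
126 44.4 [0.5067 0.0251] [-0.97  0.25]
132 49.1 [0.5084 0.0309] [-0.95  0.31]
138 53.9 [0.5103 0.0365] [-0.94  0.33]
144 59.1 [0.5123 0.0422] [-0.95  0.32]
150 64.9 [0.5141 0.0479] [-0.96  0.27]
[0.5151 0.0522] 154.50487827157477 -82.99999674750724 True
```

>>> {"op": "drive_tool", "data": {"increments": "0.1 0.01 0.02 0.0015 0 0 -0.005;0.1 0.026 0.044 0.0015 0 0 -0.012;0.1 0.04 0.068 0.0015 0 0 -0.018;0.1 0.054 0.092 0.0015 0 0 -0.024;0.1 0.068 0.116 0.0015 0 0 -0.03;0.1 0.082 0.14 0.0015 0 0 -0.036;0.1 0.096 0.164 0.0015 0 0 -0.042;0.1 0.11 0.19 0.0015 0 0 -0.048;0.1 0.124 0.215 0.0015 0 0 -0.055;0.1 0.138 0.236 0.0015 0 0 -0.061;0.1 0.144 0.246 0.0015 0 0 -0.061;0.1 0.144 0.246 0.0015 0 0 -0.061"}}

```text
t: 5.22
tcp_pos: [0.513, -0.092, 0.0587]
orientation: [0.002, 0.781, -0.625, -0.0]
force: [-3.6, -4.8, 8.7]
finger_gap: 0.236
```

```bash
cat > st.py <<'E'
from h import *
s=ctrl.sense();im=ctrl.camera("wrist")
print(s['t'],s['tcp_pos'],s['orientation'],s['force'],s['moment'])
E
python3 st.py;python3 - <<'E'
from h import *
s=ctrl.sense();print(s['t'],s['tcp_pos'],s['force'])
im=ctrl.camera("wrist");cv2.imwrite("pics/w3.png",cv2.resize(im[60:240,100:400,::-1],None,fx=2.6,fy=2.6,interpolation=2))
E
```

```text
5.2167 [ 0.513  -0.092   0.0587] [ 0.0024  0.7806 -0.6251 -0.0001] [-3.6466 -4.814   8.6805] [-1.0249  0.803   0.0226]
5.2667 [ 0.5129 -0.0921  0.0587] [-2.828  -4.3927  7.7586]
```

View pics/w3.png

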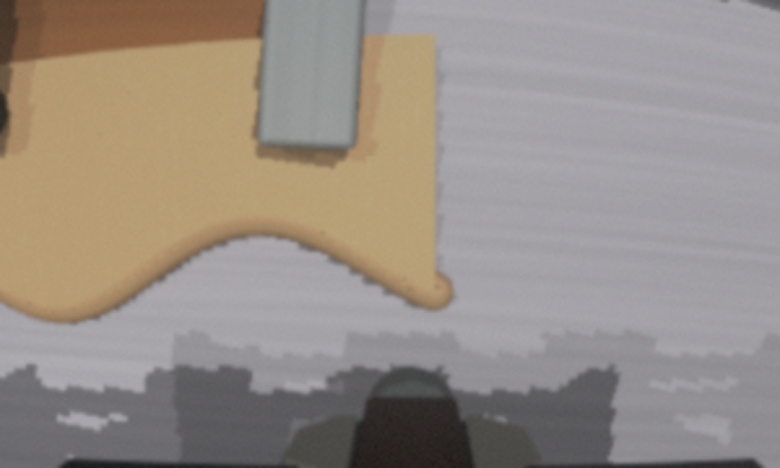

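>>> {"op": "drive_tool", "data": {"increments": "0.1 0 0 0.001 0 0 0;0.1 0.01 0 0.002 0 0 0;0.1 0.02 0 0.002 0 0 0;0.1 0.03 0 0.002 0 0 0;0.1 0.036 0 0.002 0 0 0;0.1 0.036 0 0.002 0 0 0;0.1 0.036 0 0.002 0 0 0"}}

```text
t: 5.9
tcp_pos: [0.5171, -0.0914, 0.0585]
orientation: [0.005, 0.78, -0.625, -0.005]
force: [-8.7, -3.6, 13.2]
finger_gap: 0.232
```

>>> {"op": "drive_tool", "data": {"increments": "0.1 -0.004 0 0.001 0 0 0;0.1 -0.008 0 0.002 0 0 0;0.1 -0.008 0 0.002 0 0 0"}}

```text
t: 6.15
tcp_pos: [0.5202, -0.0894, 0.0586]
orientation: [0.001, 0.781, -0.625, -0.001]
force: [-1.9, -0.5, 0.1]
finger_gap: 0.233
```

Run:
```python
from h import *
s=ctrl.sense();print(s['t'],s['tcp_pos'],s['orientation'],s['force'],s['moment'],s['joint_positions'],s['tau'])
im=ctrl.camera("side");cv2.imwrite("pics/s3.png",cv2.resize(im[100:260,200:400,::-1],None,fx=3.7,fy=3.7,interpolation=2))
```

```text
6.15 [ 0.5202 -0.0894  0.0586] [ 0.0006  0.781  -0.6245 -0.001 ] [-1.9494 -0.4552  0.1423] [-0.2032  0.3892  0.0176] [ 0.1228  0.6913  0.009   1.9538 -0.0119  0.4989 -1.2088] [ -0.2466 -41.9121   0.1529  -9.7137  -0.1542  -0.4968   0.004 ]
```

View pics/s3.png

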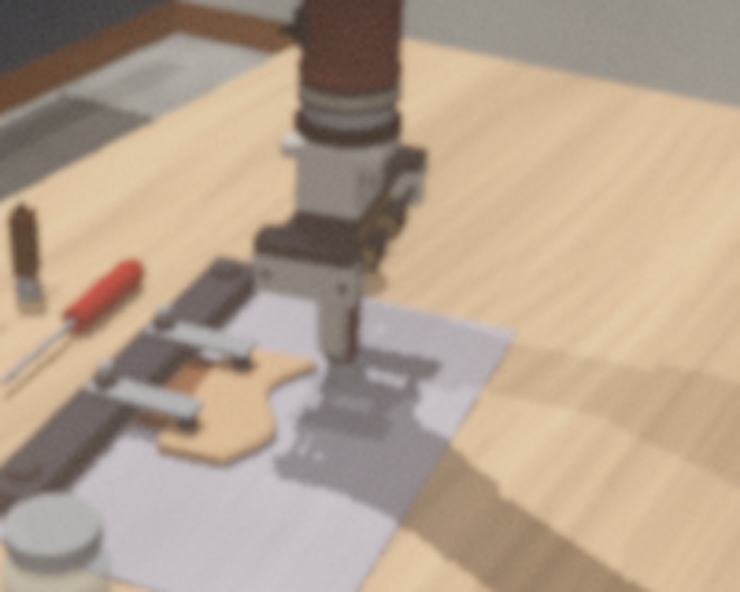

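>>> {"op": "drive_tool", "data": {"increments": "0.1 0.004 0 -0.0004 0 0 0;0.1 0.008 0 -0.0004 0 0 0;0.1 0.012 0 -0.0004 0 0 0;0.1 0.016 0 -0.0004 0 0 0;0.1 0.016 0 -0.0004 0 0 0"}}

```text
t: 6.62
tcp_pos: [0.5229, -0.0889, 0.0586]
orientation: [0.002, 0.781, -0.624, -0.003]
force: [-4.2, 0.3, 3.2]
finger_gap: 0.233
```

Run:
```python
from h import *
s=ctrl.sense();print(s['t'],s['tcp_pos'],s['orientation'],s['force'],s['moment'])
```

```text
6.6167 [ 0.5229 -0.0889  0.0586] [ 0.0017  0.7812 -0.6243 -0.0028] [-4.2434  0.2976  3.1848] [-0.0364  0.9456  0.0038]
```

>>> {"op": "drive_tool", "data": {"increments": "0.1 0.004 0 0.0004 0 0 0;0.1 0.008 0 0.0004 0 0 0;0.1 0.012 0 0.0004 0 0 0;0.1 0.012 0 0.0004 0 0 0;0.1 0.012 0 0.0004 0 0 0"}}

```text
t: 7.03
tcp_pos: [0.5294, -0.089, 0.0589]
orientation: [-0.0, 0.781, -0.624, 0.0]
force: [-0.2, 0.7, -2.7]
finger_gap: 0.237
```

Run:
```python
from h import *
s=ctrl.sense();print(s['t'],s['tcp_pos'],s['orientation'],s['force'],s['moment'])
im=ctrl.camera("wrist");cv2.imwrite("pics/w4.png",cv2.resize(im[100:250,180:380,::-1],None,fx=4,fy=4,interpolation=2))
```

```text
7.0333 [ 0.5294 -0.089   0.0589] [-0.0005  0.7813 -0.6242  0.0004] [-0.1531  0.7328 -2.6622] [-0.0106 -0.0285 -0.0243]
```

View pics/w4.png

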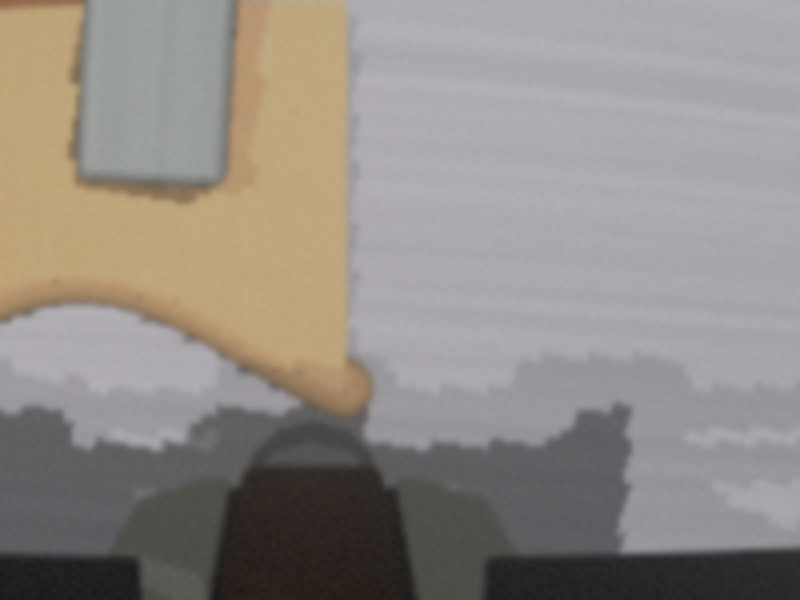

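>>> {"op": "drive_tool", "data": {"increments": "0.1 0 0 -0.0008 0 0 0;0.1 0 0 -0.0008 0 0 0;0.1 0 0 -0.0008 0 0 0"}}

```text
t: 7.33
tcp_pos: [0.5286, -0.0893, 0.0588]
orientation: [-0.0, 0.781, -0.624, -0.0]
force: [0.2, -0.4, -3.2]
finger_gap: 0.236
```

>>> {"op": "drive_tool", "data": {"increments": "0.1 0 0 -0.001 0 0 0;0.1 0 0 -0.0016 0 0 0;0.1 0 0 -0.0016 0 0 0"}}

```text
t: 7.58
tcp_pos: [0.5286, -0.0893, 0.0587]
orientation: [-0.0, 0.781, -0.624, 0.0]
force: [-0.7, 0.0, 0.1]
finger_gap: 0.235
```

>>> {"op": "drive_tool", "data": {"increments": "0.1 0 0 -0.0014 0 0 0;0.1 0.004 0 -0.0014 0 0 0;0.1 0.008 0 -0.0014 0 0 0;0.1 0.008 0 -0.0014 0 0 0;0.1 0.008 0 -0.0014 0 0 0"}}

```text
t: 8.0
tcp_pos: [0.5289, -0.0893, 0.0585]
orientation: [0.001, 0.781, -0.624, -0.002]
force: [-4.1, 0.4, 5.9]
finger_gap: 0.238
```

```bash
cat > s.py <<'E'
from h import *
s=ctrl.sense();print(s['t'],s['tcp_pos'],s['orientation'],s['force'],s['moment'])
E
python3 s.py
```

```text
8.0 [ 0.5289 -0.0893  0.0585] [ 0.001   0.7811 -0.6244 -0.0015] [-4.0923  0.3904  5.9109] [0.0653 0.9507 0.0442]
```

>>> {"op": "drive_tool", "data": {"increments": "0.1 0.004 0 0.0006 0 0 0;0.1 0.008 0 0.0008 0 0 0;0.1 0.008 0 0.0008 0 0 0;0.1 0.008 0 0.0008 0 0 0"}}

```text
t: 8.33
tcp_pos: [0.5291, -0.0893, 0.0586]
orientation: [0.002, 0.781, -0.625, -0.003]
force: [-6.4, 0.8, 8.2]
finger_gap: 0.232
```

```bash
python3 s.py
```

```text
8.3333 [ 0.5291 -0.0893  0.0586] [ 0.0021  0.781  -0.6245 -0.0031] [-6.3525  0.8008  8.1835] [ 0.1247  1.5274 -0.0581]
```

>>> {"op": "drive_tool", "data": {"increments": "0.1 0 0 0.001 0 0 0;0.1 0 0 0.002 0 0 0;0.1 0 0 0.0026 0 0 0;0.1 0 0 0.0026 0 0 0"}}

```text
t: 8.67
tcp_pos: [0.5325, -0.0894, 0.0587]
orientation: [-0.0, 0.781, -0.624, 0.0]
force: [-1.6, -0.6, -0.2]
finger_gap: 0.236
```

```bash
python3 s.py
```

```text
8.6667 [ 0.5325 -0.0894  0.0587] [-0.      0.7811 -0.6244  0.0001] [-1.5776 -0.6362 -0.2315] [-0.046   0.4105  0.0016]
```

>>> {"op": "drive_tool", "data": {"increments": "0.1 0.004 0 0 0 0 0;0.1 0.008 0 0.0004 0 0 0;0.1 0.008 0 0.0006 0 0 0;0.1 0.008 0 0.0006 0 0 0"}}

```text
t: 9.0
tcp_pos: [0.5328, -0.0894, 0.0587]
orientation: [0.001, 0.781, -0.624, -0.002]
force: [-4.8, -0.9, 2.3]
finger_gap: 0.236
```

Run:
```python
from h import *
s=ctrl.sense();print(s['t'],s['tcp_pos'],s['orientation'],s['force'],s['moment'])
im=ctrl.camera("wrist");cv2.imwrite("pics/w5.png",cv2.resize(im[120:240,190:350,::-1],None,fx=5,fy=5,interpolation=2))
```

```text
9.0 [ 0.5328 -0.0894  0.0587] [ 0.0012  0.7811 -0.6245 -0.0016] [-4.7882 -0.9175  2.343 ] [-0.0267  1.2783  0.0006]
```

View pics/w5.png

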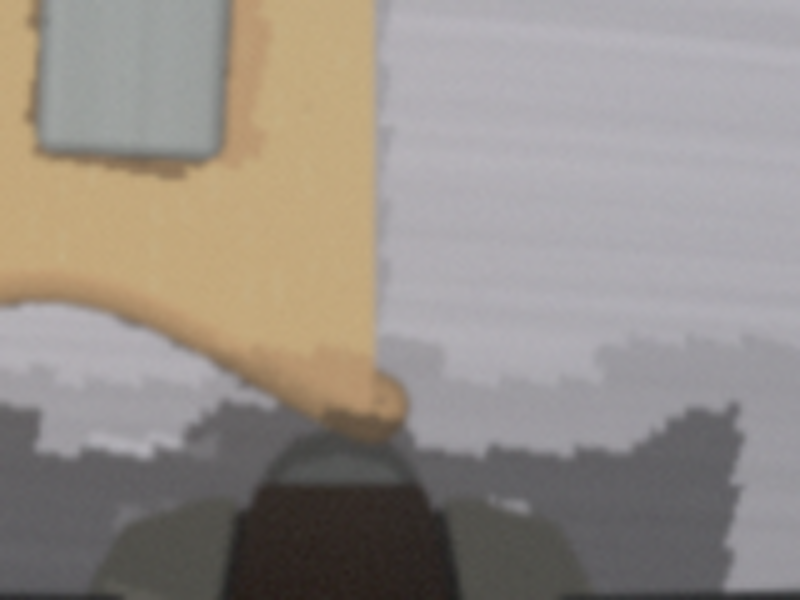

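The foot now touches the template near its right end (crop px about (350,435)), with Fx about -4.8 N. Starting the run along the edge.

>>> {"op": "drive_tool", "data": {"increments": "0.1 0.001 0.004 0 0 0 0;0.1 0.002 0.008 0 0 0 0;0.1 0.003 0.012 0 0 0 0;0.1 0.004 0.016 0 0 0 0;0.1 0.005 0.02 0 0 0 0;0.1 0.006 0.024 0 0 0 0"}}

```text
t: 9.55
tcp_pos: [0.5332, -0.0879, 0.0587]
orientation: [0.004, 0.78, -0.626, -0.001]
force: [-6.6, -7.3, 3.0]
finger_gap: 0.237
```

```bash
python3 s.py
```

```text
9.55 [ 0.5332 -0.0879  0.0587] [ 0.0039  0.78   -0.6258 -0.0006] [-6.5738 -7.2964  2.9579] [-1.7003  1.6512 -0.0753]
```

>>> {"op": "drive_tool", "data": {"increments": "0.1 -0.003 0 0 0 0 0;0.1 -0.006 0 0 0 0 0;0.1 -0.006 0 0 0 0 0;0.1 -0.006 0 0 0 0 0"}}

```text
t: 9.88
tcp_pos: [0.5332, -0.0858, 0.0587]
orientation: [0.002, 0.78, -0.625, -0.0]
force: [-4.0, -3.2, -0.4]
finger_gap: 0.237
```

```bash
python3 s.py
```

```text
9.8833 [ 0.5332 -0.0858  0.0587] [ 0.0019  0.7805 -0.6252 -0.0002] [-3.9514 -3.1672 -0.4059] [-0.9619  1.1354 -0.0733]
```

>>> {"op": "drive_tool", "data": {"increments": "0.1 0.001 0.004 -0.0003 0 0 0;0.1 0.002 0.008 -0.0003 0 0 0;0.1 0.003 0.012 -0.0003 0 0 0;0.1 0.004 0.016 -0.0003 0 0 0;0.1 0.005 0.02 -0.0003 0 0 0;0.1 0.005 0.024 -0.0003 0 0 0;0.1 0.005 0.024 -0.0003 0 0 0"}}

```text
t: 10.47
tcp_pos: [0.5347, -0.0793, 0.0587]
orientation: [0.002, 0.781, -0.625, -0.0]
force: [-3.1, -3.0, 0.4]
finger_gap: 0.235
```

```bash
python3 s.py
```

```text
10.4667 [ 0.5347 -0.0793  0.0587] [ 0.0016  0.7806 -0.625  -0.0002] [-3.1163 -2.9681  0.3862] [-0.7363  1.0567 -0.0711]
```

>>> {"op": "drive_tool", "data": {"increments": "0.1 0.002 0.004 0 0 0 0;0.1 0.003 0.008 0 0 0 0;0.1 0.005 0.012 0 0 0 0;0.1 0.006 0.016 0 0 0 0;0.1 0.0075 0.02 0 0 0 0;0.1 0.009 0.024 0 0 0 0;0.1 0.0105 0.028 0 0 0 0;0.1 0.012 0.032 0 0 0 0;0.1 0.012 0.032 0 0 0 0"}}

```text
t: 11.22
tcp_pos: [0.5371, -0.0717, 0.0587]
orientation: [0.002, 0.781, -0.625, -0.001]
force: [-4.9, -2.8, 1.5]
finger_gap: 0.237
```

>>> {"op": "drive_tool", "data": {"increments": "0.1 0.001 0.004 0 0 0 0;0.1 0.002 0.008 0 0 0 0;0.1 0.004 0.012 0 0 0 0;0.1 0.005 0.016 0 0 0 0;0.1 0.006 0.02 0 0 0 0;0.1 0.007 0.024 0 0 0 0;0.1 0.0085 0.028 0 0 0 0;0.1 0.01 0.032 0 0 0 0;0.1 0.01 0.032 0 0 0 0"}}

```text
t: 11.97
tcp_pos: [0.5399, -0.0634, 0.0587]
orientation: [0.002, 0.781, -0.625, -0.0]
force: [-5.2, -3.4, 1.7]
finger_gap: 0.237
```

>>> {"op": "drive_tool", "data": {"increments": "0.1 0.001 0.004 0 0 0 0;0.1 0.002 0.008 0 0 0 0;0.1 0.003 0.012 0 0 0 0;0.1 0.004 0.016 0 0 0 0;0.1 0.005 0.02 0 0 0 0;0.1 0.0055 0.024 0 0 0 0;0.1 0.006 0.028 0 0 0 0;0.1 0.006 0.032 0 0 0 0;0.1 0.006 0.032 0 0 0 0"}}

```text
t: 12.72
tcp_pos: [0.5421, -0.055, 0.0587]
orientation: [0.001, 0.781, -0.625, 0.0]
force: [-3.7, -3.0, 0.4]
finger_gap: 0.237
```

>>> {"op": "drive_tool", "data": {"increments": "0.1 0.001 0.004 -0.0003 0 0 0;0.1 0.002 0.008 -0.0004 0 0 0;0.1 0.0025 0.012 -0.0004 0 0 0;0.1 0.003 0.016 -0.0004 0 0 0;0.1 0.003 0.02 -0.0004 0 0 0;0.1 0.0025 0.024 -0.0004 0 0 0;0.1 0.002 0.028 -0.0004 0 0 0;0.1 0.001 0.03 -0.0004 0 0 0;0.1 0.001 0.03 -0.0004 0 0 0"}}

```text
t: 13.47
tcp_pos: [0.5425, -0.048, 0.0587]
orientation: [0.001, 0.781, -0.625, 0.0]
force: [-2.7, -3.8, 0.4]
finger_gap: 0.236
```

>>> {"op": "drive_tool", "data": {"increments": "0.1 0 0.004 0 0 0 0;0.1 -0.001 0.008 0 0 0 0;0.1 -0.002 0.011 -0.0003 0 0 0;0.1 -0.0035 0.015 -0.0004 0 0 0;0.1 -0.005 0.018 -0.0004 0 0 0;0.1 -0.007 0.0215 -0.0004 0 0 0;0.1 -0.009 0.0245 -0.0004 0 0 0;0.1 -0.009 0.0245 -0.0004 0 0 0"}}

```text
t: 14.13
tcp_pos: [0.541, -0.0425, 0.0587]
orientation: [0.001, 0.781, -0.625, 0.001]
force: [-2.7, -5.8, -0.1]
finger_gap: 0.233
```

>>> {"op": "drive_tool", "data": {"increments": "0.1 -0.002 0.003 -0.0003 0 0 0;0.1 -0.0045 0.006 -0.0006 0 0 0;0.1 -0.007 0.009 -0.0006 0 0 0;0.1 -0.009 0.012 -0.0006 0 0 0;0.1 -0.0115 0.015 -0.0006 0 0 0;0.1 -0.014 0.018 -0.0006 0 0 0;0.1 -0.016 0.02 -0.0006 0 0 0;0.1 -0.016 0.02 -0.0006 0 0 0"}}

```text
t: 14.8
tcp_pos: [0.5379, -0.0376, 0.0587]
orientation: [0.001, 0.781, -0.625, 0.002]
force: [-2.6, -5.5, -1.3]
finger_gap: 0.238
```

>>> {"op": "drive_tool", "data": {"increments": "0.1 -0.001 0.001 -0.0008 0 0 0;0.1 -0.0035 0.004 -0.0014 0 0 0;0.1 -0.006 0.007 -0.0014 0 0 0;0.1 -0.0085 0.01 -0.0016 0 0 0;0.1 -0.011 0.013 -0.0016 0 0 0;0.1 -0.0135 0.0155 -0.0016 0 0 0;0.1 -0.016 0.018 -0.0016 0 0 0;0.1 -0.016 0.018 -0.0016 0 0 0"}}

```text
t: 15.47
tcp_pos: [0.5347, -0.0338, 0.0586]
orientation: [0.0, 0.78, -0.625, 0.003]
force: [-2.3, -6.0, -0.7]
finger_gap: 0.238
```

>>> {"op": "drive_tool", "data": {"increments": "0.1 -0.001 0.001 -0.0012 0 0 0;0.1 -0.0035 0.0035 -0.0016 0 0 0;0.1 -0.006 0.006 -0.0018 0 0 0;0.1 -0.009 0.009 -0.002 0 0 0;0.1 -0.012 0.0115 -0.002 0 0 0;0.1 -0.0145 0.014 -0.002 0 0 0;0.1 -0.0175 0.017 -0.002 0 0 0;0.1 -0.0175 0.017 -0.002 0 0 0"}}

```text
t: 16.13
tcp_pos: [0.5314, -0.0303, 0.0586]
orientation: [-0.0, 0.78, -0.626, 0.004]
force: [-0.5, -7.9, 1.3]
finger_gap: 0.235
```

>>> {"op": "drive_tool", "data": {"increments": "0.1 -0.0025 0.0025 0 0 0 0;0.1 -0.005 0.005 0 0 0 0;0.1 -0.0075 0.0075 0 0 0 0;0.1 -0.01 0.01 0 0 0 0;0.1 -0.0125 0.0125 0 0 0 0;0.1 -0.015 0.0145 0 0 0 0;0.1 -0.017 0.0165 0 0 0 0;0.1 -0.017 0.0165 0 0 0 0"}}

```text
t: 16.8
tcp_pos: [0.5274, -0.0263, 0.0586]
orientation: [-0.0, 0.78, -0.626, 0.005]
force: [0.7, -8.2, 1.3]
finger_gap: 0.239
```

>>> {"op": "drive_tool", "data": {"increments": "0.1 -0.0025 0.0025 0 0 0 0;0.1 -0.005 0.005 0 0 0 0;0.1 -0.0075 0.0075 0 0 0 0;0.1 -0.0095 0.01 0 0 0 0;0.1 -0.012 0.0125 0 0 0 0;0.1 -0.014 0.015 0 0 0 0;0.1 -0.0165 0.0175 0 0 0 0;0.1 -0.0165 0.0175 0 0 0 0"}}

```text
t: 17.47
tcp_pos: [0.5232, -0.022, 0.0586]
orientation: [-0.0, 0.78, -0.626, 0.005]
force: [-0.8, -7.9, 1.1]
finger_gap: 0.235
```

>>> {"op": "drive_tool", "data": {"increments": "0.1 -0.0025 0.0025 0 0 0 0;0.1 -0.0045 0.005 0 0 0 0;0.1 -0.007 0.008 0 0 0 0;0.1 -0.009 0.0105 0 0 0 0;0.1 -0.011 0.0135 0 0 0 0;0.1 -0.013 0.016 0 0 0 0;0.1 -0.015 0.0185 0 0 0 0;0.1 -0.015 0.0185 0 0 0 0"}}

```text
t: 18.13
tcp_pos: [0.5193, -0.0176, 0.0586]
orientation: [0.0, 0.78, -0.626, 0.004]
force: [-1.2, -8.7, 1.3]
finger_gap: 0.232
```

>>> {"op": "drive_tool", "data": {"increments": "0.1 -0.002 0.0025 0 0 0 0;0.1 -0.004 0.0055 0 0 0 0;0.1 -0.006 0.0085 0 0 0 0;0.1 -0.008 0.0115 0 0 0 0;0.1 -0.01 0.0145 0 0 0 0;0.1 -0.012 0.0175 0 0 0 0;0.1 -0.0135 0.02 0 0 0 0;0.1 -0.0135 0.02 0 0 0 0"}}

```text
t: 18.8
tcp_pos: [0.5155, -0.0127, 0.0586]
orientation: [0.0, 0.78, -0.626, 0.004]
force: [-1.6, -8.5, 2.3]
finger_gap: 0.235
```

>>> {"op": "drive_tool", "data": {"increments": "0.1 -0.001 0.003 0 0 0 0;0.1 -0.0025 0.006 0.0002 0 0 0;0.1 -0.004 0.009 0.0004 0 0 0;0.1 -0.005 0.012 0.0004 0 0 0;0.1 -0.006 0.015 0.0006 0 0 0;0.1 -0.0075 0.0185 0.0006 0 0 0;0.1 -0.0085 0.0215 0.0008 0 0 0;0.1 -0.0085 0.0215 0.0008 0 0 0"}}

```text
t: 19.47
tcp_pos: [0.5123, -0.0074, 0.0586]
orientation: [0.001, 0.78, -0.626, 0.003]
force: [-2.4, -9.0, 3.0]
finger_gap: 0.233
```

>>> {"op": "drive_tool", "data": {"increments": "0.1 -0.001 0.003 0.0006 0 0 0;0.1 -0.002 0.0065 0.0008 0 0 0;0.1 -0.003 0.0095 0.001 0 0 0;0.1 -0.004 0.013 0.0012 0 0 0;0.1 -0.005 0.016 0.0014 0 0 0;0.1 -0.0055 0.0195 0.0016 0 0 0;0.1 -0.006 0.0225 0.0018 0 0 0;0.1 -0.006 0.0225 0.0018 0 0 0"}}

```text
t: 20.13
tcp_pos: [0.5096, -0.0008, 0.0586]
orientation: [0.002, 0.78, -0.626, 0.002]
force: [-3.2, -7.9, 1.4]
finger_gap: 0.234
```

>>> {"op": "drive_tool", "data": {"increments": "0.1 -0.0005 0.0035 0.0002 0 0 0;0.1 -0.001 0.007 0.0004 0 0 0;0.1 -0.001 0.0105 0.0006 0 0 0;0.1 -0.001 0.014 0.0008 0 0 0;0.1 -0.001 0.0175 0.001 0 0 0;0.1 -0.0005 0.021 0.0012 0 0 0;0.1 -0.0005 0.024 0.0012 0 0 0;0.1 -0.0005 0.024 0.0012 0 0 0"}}

```text
t: 20.8
tcp_pos: [0.5082, 0.0054, 0.0586]
orientation: [0.002, 0.78, -0.626, 0.001]
force: [-4.1, -6.9, 2.3]
finger_gap: 0.238
```

>>> {"op": "drive_tool", "data": {"increments": "0.1 0 0.0035 0.0004 0 0 0;0.1 0 0.007 0.0006 0 0 0;0.1 0 0.0105 0.0008 0 0 0;0.1 0 0.014 0.001 0 0 0;0.1 0.0005 0.0175 0.001 0 0 0;0.1 0.001 0.0215 0.001 0 0 0;0.1 0.0015 0.0255 0.001 0 0 0;0.1 0.0015 0.0255 0.001 0 0 0"}}

```text
t: 21.47
tcp_pos: [0.5077, 0.0128, 0.0586]
orientation: [0.003, 0.78, -0.625, -0.001]
force: [-5.0, -5.3, 2.6]
finger_gap: 0.234
```

>>> {"op": "drive_tool", "data": {"increments": "0.1 0 0.0035 0.0003 0 0 0;0.1 0.0005 0.007 0.0006 0 0 0;0.1 0.001 0.0105 0.0006 0 0 0;0.1 0.0015 0.014 0.0006 0 0 0;0.1 0.002 0.0175 0.0006 0 0 0;0.1 0.0025 0.021 0.0006 0 0 0;0.1 0.003 0.0245 0.0006 0 0 0;0.1 0.004 0.028 0.0006 0 0 0;0.1 0.004 0.028 0.0006 0 0 0"}}

```text
t: 22.22
tcp_pos: [0.5086, 0.021, 0.0586]
orientation: [0.002, 0.781, -0.625, -0.001]
force: [-4.8, -4.1, 1.0]
finger_gap: 0.234
```

>>> {"op": "drive_tool", "data": {"increments": "0.1 0.001 0.0035 0 0 0 0;0.1 0.0015 0.007 0 0 0 0;0.1 0.0025 0.0105 0 0 0 0;0.1 0.0035 0.014 0 0 0 0;0.1 0.0045 0.0175 0 0 0 0;0.1 0.0055 0.021 0 0 0 0;0.1 0.0065 0.0245 0 0 0 0;0.1 0.008 0.028 0 0 0 0;0.1 0.009 0.032 0 0 0 0;0.1 0.009 0.032 0 0 0 0"}}

```text
t: 23.05
tcp_pos: [0.5106, 0.0292, 0.0586]
orientation: [0.002, 0.781, -0.625, -0.001]
force: [-5.8, -3.8, 1.9]
finger_gap: 0.236
```

>>> {"op": "drive_tool", "data": {"increments": "0.1 0.001 0.0035 0 0 0 0;0.1 0.002 0.007 0 0 0 0;0.1 0.003 0.0105 0 0 0 0;0.1 0.004 0.014 0 0 0 0;0.1 0.005 0.0175 0 0 0 0;0.1 0.006 0.021 0 0 0 0;0.1 0.0075 0.0245 0 0 0 0;0.1 0.0085 0.028 0 0 0 0;0.1 0.01 0.032 0 0 0 0;0.1 0.01 0.032 0 0 0 0"}}

```text
t: 23.88
tcp_pos: [0.5133, 0.0375, 0.0587]
orientation: [0.002, 0.781, -0.625, -0.001]
force: [-6.0, -3.6, 1.5]
finger_gap: 0.233
```

>>> {"op": "drive_tool", "data": {"increments": "0.1 0.001 0.0035 0 0 0 0;0.1 0.002 0.007 0 0 0 0;0.1 0.003 0.0105 0 0 0 0;0.1 0.004 0.014 0 0 0 0;0.1 0.005 0.0175 0 0 0 0;0.1 0.006 0.021 0 0 0 0;0.1 0.007 0.0245 0 0 0 0;0.1 0.008 0.028 0 0 0 0;0.1 0.009 0.032 0 0 0 0;0.1 0.009 0.032 0 0 0 0"}}

```text
t: 24.72
tcp_pos: [0.516, 0.0459, 0.0587]
orientation: [0.002, 0.781, -0.625, -0.001]
force: [-5.0, -3.9, 1.1]
finger_gap: 0.236
```

>>> {"op": "drive_tool", "data": {"increments": "0.1 0.001 0.0035 0 0 0 0;0.1 0.002 0.007 0 0 0 0;0.1 0.003 0.0105 0 0 0 0;0.1 0.004 0.014 0 0 0 0;0.1 0.0045 0.0175 0 0 0 0;0.1 0.005 0.021 0 0 0 0;0.1 0.0055 0.0245 0 0 0 0;0.1 0.006 0.028 0 0 0 0;0.1 0.0065 0.032 0 0 0 0;0.1 0.0065 0.032 0 0 0 0"}}

```text
t: 25.55
tcp_pos: [0.5181, 0.0541, 0.0587]
orientation: [0.001, 0.781, -0.624, -0.001]
force: [-3.9, -3.0, -0.6]
finger_gap: 0.236
```

>>> {"op": "drive_tool", "data": {"increments": "0.1 0.0005 0.0035 -0.0004 0 0 0;0.1 0.001 0.007 -0.0006 0 0 0;0.1 0.0015 0.0105 -0.0006 0 0 0;0.1 0.0015 0.014 -0.0008 0 0 0;0.1 0.0015 0.0175 -0.001 0 0 0;0.1 0.0015 0.021 -0.0012 0 0 0;0.1 0.001 0.0245 -0.0014 0 0 0;0.1 0 0.028 -0.0016 0 0 0;0.1 0 0.028 -0.0016 0 0 0"}}

```text
t: 26.3
tcp_pos: [0.5202, 0.0623, 0.0589]
orientation: [-0.001, 0.781, -0.624, 0.001]
force: [0.2, -1.2, -2.9]
finger_gap: 0.236
```

>>> {"op": "drive_tool", "data": {"increments": "0.1 0 0 -0.002 0 0 0;0.1 0 0 -0.0026 0 0 0;0.1 0 0 -0.0026 0 0 0"}}

```text
t: 26.55
tcp_pos: [0.52, 0.0621, 0.0586]
orientation: [-0.001, 0.781, -0.624, 0.001]
force: [-0.2, 0.9, 0.1]
finger_gap: 0.239
```

>>> {"op": "drive_tool", "data": {"increments": "0.1 0 0.015 -0.001 0 0 0;0.1 0 0.03 -0.001 0 0 0;0.1 0 0.045 -0.001 0 0 0;0.1 0 0.06 -0.001 0 0 0;0.1 0 0.075 -0.001 0 0 0;0.1 0 0.09 -0.001 0 0 0;0.1 0 0.105 -0.001 0 0 0;0.1 0 0.12 -0.001 0 0 0;0.1 0 0.135 -0.001 0 0 0;0.1 0 0.15 -0.001 0 0 0;0.1 0 0.16 -0.001 0 0 0;0.1 0 0.16 -0.001 0 0 0"}}

```text
t: 27.55
tcp_pos: [0.52, 0.0995, 0.0586]
orientation: [0.001, 0.781, -0.625, 0.002]
force: [0.5, -3.8, 5.2]
finger_gap: 0.234
```

Now I'll settle, ease the down-force slightly, and open to release.

>>> {"op": "drive_tool", "data": {"increments": "0.1 0 0.15 0.001 0 0 0;0.1 0 -0.008 0.001 0 0 0;0.1 0 -0.012 0.001 0 0 0;0.1 0 -0.012 0.001 0 0 0"}}

```text
t: 27.88
tcp_pos: [0.5196, 0.0992, 0.0586]
orientation: [-0.001, 0.781, -0.625, 0.0]
force: [-0.8, 2.2, 4.8]
finger_gap: 0.235
```

One slip: the first row of that call said y 0.15 where I meant 0. The tool darted up to about 37 mm left and came back. It stayed on the open sheet, far from the template and jar. Releasing.

>>> {"op": "drive_tool", "data": {"increments": "0.3 0 0 0.001 0 0 0;0.4 0 0 0.001 0 0 0;0.5 0 0 0.001 0 0 0;0.6 0 0 0.001 0 0 0;0.6 0 0 0.001 0 0 0;0.6 0 0 0.001 0 0 0;0.6 0 0 0.001 0 0 0;0.6 0 0 0.001 0 0 0"}}

```text
t: 28.55
tcp_pos: [0.5192, 0.0985, 0.0582]
orientation: [0.0, 0.781, -0.624, -0.0]
force: [0.7, 0.2, 0.0]
finger_gap: 0.604
```

>>> {"op": "drive_tool", "data": {"increments": "0.6 0 0 0.04 0 0 0;0.6 0 0 0.1 0 0 0;0.6 0 0 0.2 0 0 0;0.6 0 0 0.35 0 0 0;0.6 0 0 0.5 0 0 0;0.6 -0.1 0 0.6 0 0 0;0.6 -0.2 0 0.6 0 0 0;0.6 -0.2 0 0.6 0 0 0;0.6 -0.2 0 0.6 0 0 0;0.6 -0.2 0 0.6 0 0 0"}}

```text
t: 29.38
tcp_pos: [0.4696, 0.0986, 0.2087]
orientation: [-0.0, 0.781, -0.624, 0.0]
force: [1.0, -0.1, 0.8]
finger_gap: 0.599
```

Run:
```python
from h import *
s=ctrl.sense();print(s['t'],s['tcp_pos'],s['force'],s['finger_gap'])
a=ctrl.camera("scene")[150:300,130:360,::-1];b=ctrl.camera("wrist")[...,::-1]
a=cv2.resize(a,(460,300),interpolation=2);b=cv2.resize(b,(340,255))
m=np.zeros((300,800,3),np.uint8);m[:,:460]=a;m[:255,460:]=b;cv2.imwrite("pics/f.png",m)
```

```text
29.3833 [0.4696 0.0986 0.2087] [ 0.9761 -0.0526  0.7777] 0.5989203577371044
```

View pics/f.png

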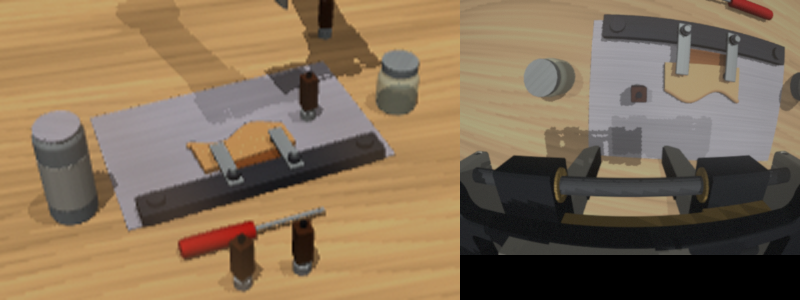

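The follower stands upright on the sheet at scene crop (309,95), left of the template and clear of it. The jar, can and screwdriver have not moved, and the robot is clear. Handing in.

```bash
python3 -c "
from bench import ctrl
print(ctrl.hand_in())"
```

```text
the job is handed in; nothing more can be done
None
```

I slid the rightmost follower to the template's right-hand end and ran it along the wavy edge, round the hollow and the bulge. I went on past the left-hand end and released it standing on the sheet at about (0.52, 0.10). I handed in at about 29.5 s.

**Contact force:** along the edge I estimate about 3–7 N pushing against the template. Total sideways force, including sheet friction, stayed below 10 N at every reading. Force was only read at the end of each move.

**Last checks:** the final picture shows the follower upright on the sheet and clear of the template. The jar, can and screwdriver look undisturbed and the gripper is clear.

**What did not go cleanly:**
- **Possible lift:** the vertical force read about -3 N at three readings, twice before contact and once just past the left end. The foot may have been unloaded or raised by 0.1–0.3 mm until I lowered it.
- **Harder press on the sheet:** on the approach, before touching the template, the foot pressed on the sheet with up to about 13 N.
- **Typing slip:** just before release, one wrong number sent the follower up to about 37 mm left along the open sheet and back. It touched nothing.
- **Template position:** the edge felt about 3 mm farther away than the wrist camera showed. I followed the felt position.

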